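Open the air-filter box of the spray corner and lean its cover up for cleaning

ROBOT

A 6-joint arm with a two-finger parallel gripper is mounted at the origin on a cart in front of the work surface, level with it; the furniture and walls round the work are solid. World frame = base frame: x ahead of the robot, y to its left, z up, the work surface at z = 0. Lengths are in m, angles in rad, forces in N, time in s.
With the tool pointing down it reaches from about 0.275 to 0.75 m from the base axis. Payload 10.2 kg.
Tool frame: the origin (TCP) lies between the finger pads; the fingertips stand 8 mm ahead of it and the grasp point (between the pads) lies 11 mm behind it; z points along the fingers, y is the direction in which the jaws open and shut (so a half turn about z gives the same grasp; the last joint's range is limited). The gripper opens to 88 mm and grips with 3 to 60 N. Pads are 18 mm wide; open, the fingers measure 123 mm over their backs; the gripper's body (75 mm by 187 mm) begins 45 mm behind the grasp point.
Start: joints at [-1.502, 0.313, 1.498, -0, 1.331, -0.223], TCP at [0.151, -0.503, 0.247] pointing down, gripper open.
Joint ranges: [-2.94, 2.94], [-0.97, 2.17], [0.19, 2.56], [-1.23, 4.37], [0.02, 3.11], [-2.88, 2.88]. Speed limits (rad/s): [2.39, 2.39, 3.01, 3.14, 3.14, 3.14].

INTERFACE

Orientations are given as [roll, pitch, yaw] about the fixed x, y, z axes, in that order (R = Rz(yaw) Ry(pitch) Rx(roll)).
In Python, from rig import robot gives the robot as it stands.
- The arm moves only by the tool drive_tool, never from a script. Its argument "commands" is a list of rows, each a list of 2 entries, a list of its own where there are three numbers: the shift along the tool's x, y, z in mm, then the turn about the tool's z in rad. A call has 1 to 20 rows; each row shifts and turns the commanded pose from where the row before left it, along the tool's axes as they then stand; what a row does not reach is not made up. A row lasts 1/10 s, in which the tool goes at most 50 mm and 8.59 degrees, less where a joint would pass 70% of its speed; a pose out of reach is approached as far as the arm can. A call is refused whole if a number of a shift passes 50 or a number of a turn 0.15, either way. A call with a gripper value outside its range is refused whole. "claw" is the closure in counts, from 0 (fully open) to 255 (shut), set as the call begins (left out, the last holds). The fingers move at their own pace and stop on an object; "force" is the grip in N (left out, the last holds). Time passes only in rows, so rows that do not move let the fingers close. It gives the time, the measured TCP pose, the force and the opening at its end, in the units of the state.
- robot.get_obs(): the state, without advancing time (a new reading comes with each control period).
- robot.capture(name): name is "scene" or "top"; returns a dict with "img" (420x560x3 uint8, red, green, blue), "fov_y" (degrees; the focal length in pixels is half the picture's height over the tangent of half this angle, whatever the lens; pixels are square), "cx", "cy" (the principal point, pixels), "D" ([k1, k2, p1, p2, k3] as OpenCV has them; the pictures are not rectified), "world_from_camera" (4x4, takes a point from camera to world coordinates). Camera axes: x right, y down, z forward; pixel columns grow to the right and rows downward; lengths in m; the calibration is good to about 2 mm. A picture is of the moment at which its call begins. There is no depth.
- robot.job_done(): hands the job in, once; it reports no verdict.
The state is a dict: "time": time; "joint_positions": joint angles; "qd": joint speeds; "tau": joint torques, N m; "ee_pos": TCP position; "tcp_rot": TCP orientation; "wrist_force": force on the tool from outside, world axes, zero at the start; "moment": the same for the moment, N m; "width": finger opening in m.
Only numpy, scipy, OpenCV 4.12 (cv2) and the standard library are available. Lean on these libraries where they do the work, as an engineer would, in place of code of your own. Each camera call takes 0.05 s, during which the arm holds its last target. There are 200 camera calls.

TASK

Loosen the two brass wing thumbscrews on the grey filter box one after the other, turning each anticlockwise as far as it goes, then lift the blue cover off by its black handle and lay it down flat on the open tabletop beside the box, handle up, and let go of it. Then take it again by its two long sides and lean it lengthways on the wooden rest, handle facing out: its lower end standing on the ledge, its underside flat against the sloped back, and centred on the back. Leave the screws loose and do not disturb the pots and tools lying about.

Things in the scene. Friction and masses are not known exactly. Their poses are not given: they have to be found in the camera images.
- filter_box: Fixed grey box, 80 (x) x 228 (y) x 82 mm high, origin at the centre of its underside. The cover sits sunk in its mouth, top flush with the walls, 3 mm play all round, its underside 60 mm above the table, so its sides cannot be reached there. The screws stand at y = +80 (screw_left) and -80 mm (screw_right), x = 0.
- screw_left_wing (a point): Middle of the wing head of the thumbscrew at the box's +y end, on its upright axis. The wing is a brass bar 32 mm long, 9 mm thick, 20 mm tall, from 3 to 23 mm above the cover's top sheet; this point is 13 mm above the sheet. The bar runs along this frame's y axis, which turns with the screw. The screw stays in the box (captive).
- screw_right_wing (a point): The same for the thumbscrew at the box's -y end.
- screw_left (a joint): Turn of this screw in rad, anticlockwise from above: 0 = tight, wing along the box's y axis, across the cover's slot, holding it down; 1.571 = loose, at its stop, wing along the box's x axis in line with the slot, so the cover lifts straight up over it. Starts between 0 and 0.3. Stays where it is left, light friction (0.05 N m).
- screw_right (a joint): The same for screw_right.
- cover: Loose blue sheet cover, 0.15 to 0.29 kg, 62 (x) x 210 (y) mm, rims 22 mm deep, grey pad inside flush with them for 130 mm; origin at the centre of its underside, z out of the handle side. Slots 42 (x) x 17 (y) mm at y = +80 and -80 let the loose wings through. Ends alike. In its middle a black handle bar along x, 44 mm long, 10 mm thick (y), 42 to 57 mm above the origin, on two posts 24 mm apart.
- cover_grip (a point): Centre of the cover's handle bar, 49.5 mm above the cover's origin; axes as the cover's.
- rest: Fixed wooden leaning rest, foot 170 (x) x 90 (y) mm, about 175 mm high; its front, with the ledge, faces -x of its frame. Its origin is on the table, straight below the inner corner of ledge and back.
- rest_back: Sloped back with ledge, fixed on the rest. Origin: middle of the inner corner of back and ledge, 28 mm above the table. z runs up the back (55 deg to the table), -x square out of its face, y along the ledge. Back 36 mm wide, 176 long; ledge 80 wide, 27 deep to a 4 mm lip. A cover in place has its origin at x = 0, y = 0, z = 105 mm, its z axis along -x, its y axis along z or -z.
- bisque_bowl: Pale unglazed bowl, 130 mm wide, 63 mm high, origin under its centre; leave alone.
- glazed_bowl: Green glazed bowl, 102 mm wide, 47 mm high, origin under its centre; leave alone.
- jar: Blue-grey jar with black lid, 54 mm wide, 74 mm high, origin under its centre; leave alone.
- gun_spanner: Flat steel spanner, 165 mm long (y), 8 mm high; leave alone.
- nozzle_brush: Thin brush with blue handle, 135 mm long (y), 10 mm high; leave alone.
There are look-alikes about, which are no part of the job. What is shaped like the rest but purple is not meant.

How it is judged:
By the outcome, as a careful person would: the job done as asked, in the order asked, and still so for the second after the job is handed in, with the robot touching nothing.
It also fails if it takes over 72 s, if anything falls off the work surface, if the arm or the gripper's body presses on something with over 40 N, if the wrist force passes 120 N, or if a joint passes its speed limit or range.

## Working session

There is one attempt and no reset: what is moved stays moved. The work goes in short steps, Python scripts to look and compute and a tool call to move; the robot and the scene stay as the last step left them, time stands still between calls to the robot, and variables do not carry over. Pictures are saved under pics/ and viewed, about 8 in all and at most 12, crops included, and the job is handed in when it is done.

Besides the shell and the picture viewer there is one more tool, called after "Request:" as name([rows], argument=value, ...), one row to a line, values as JSON. drive_tool: Moves the arm, as the interface text tells. Its arguments: {"type":"object","properties":{"commands":{"type":"array"},"claw":{"type":"number"},"force":{"type":"number"}},"required":["commands"]}

```bash
mkdir -p pics; ls
python3 - <<'E'
from rig import robot
import cv2,numpy as np,pickle
o=robot.get_obs();print({k:np.round(v,3) for k,v in o.items()})
for n in("scene","top"):
    c=robot.capture(n);cv2.imwrite(f"pics/{n}0.png",c["img"][...,::-1]);pickle.dump(c,open(f"{n}0.pkl","wb"))
    print(n,c["fov_y"],c["cx"],c["cy"],c["D"],np.round(c["world_from_camera"],3))
E
```

```text
pics
{'time': np.float64(0.0), 'joint_positions': array([-1.502,  0.313,  1.498,  0.   ,  1.331, -0.223]), 'qd': array([-0.001,  0.001,  0.001, -0.001, -0.001, -0.001]), 'tau': array([-0.0000e+00, -4.0221e+01, -2.5227e+01,  6.9000e-02,  3.5000e-02,
       -0.0000e+00]), 'ee_pos': array([ 0.151, -0.503,  0.246]), 'tcp_rot': array([-3.14 , -0.   ,  0.292]), 'wrist_force': array([ 0.111,  0.632, -0.49 ]), 'moment': array([ 0.007, -0.059,  0.007]), 'width': np.float64(0.088)}
scene 46.660686335037994 280.76849131456 206.226185907138 [0.00189811 0.         0.         0.         0.        ] [[-0.835 -0.322  0.447 -0.118]
 [-0.551  0.474 -0.687  1.088]
 [ 0.01  -0.82  -0.572  0.932]
 [ 0.     0.     0.     1.   ]]
top 48.27721346637562 274.32065411853057 208.8733222248361 [0.05469999 0.         0.         0.         0.        ] [[ 0.022 -0.992  0.127  0.384]
 [-1.    -0.023 -0.006  0.118]
 [ 0.009 -0.127 -0.992  1.163]
 [ 0.     0.     0.     1.   ]]
```

View pics/top0.png

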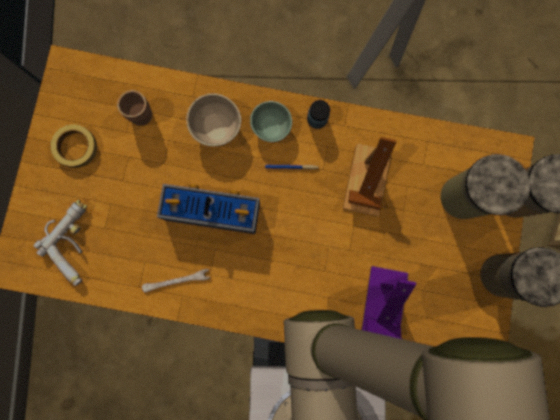

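View pics/scene0.png

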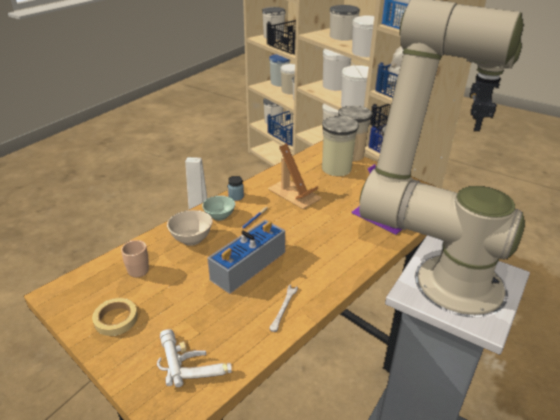

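Top view: the box with cover is at about (210,208), its wings at (173,203) and (242,212). The wooden rest is at (370,180), the purple look-alike at (390,305). I'll zoom in on the box and the rest.

Run:
```python
import pickle,cv2,numpy as np
t=pickle.load(open("top0.pkl","rb"))["img"][...,::-1];s=pickle.load(open("scene0.pkl","rb"))["img"][...,::-1]
def cr(i,x,y,w,h,k):return cv2.resize(i[y:y+h,x:x+w],None,fx=k,fy=k,interpolation=cv2.INTER_CUBIC)
a=cr(t,150,175,120,75,0+400/120);b=cr(t,335,130,80,100,4) # 320x400
c=cr(s,200,215,100,80,4);d=cr(s,260,135,80,80,4)
cv=np.zeros((600,800,3),np.uint8)
cv[:250,:400]=a[:250,:400];cv[:400,400:720]=b;cv[260:580,:400]=c
cv[400:600,400:720]=d[:200] if 0 else cr(s,260,140,80,50+20,320/80)[:200]
cv2.imwrite("pics/z0.png",cv)
```

```text
(no output)
```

View pics/z0.png

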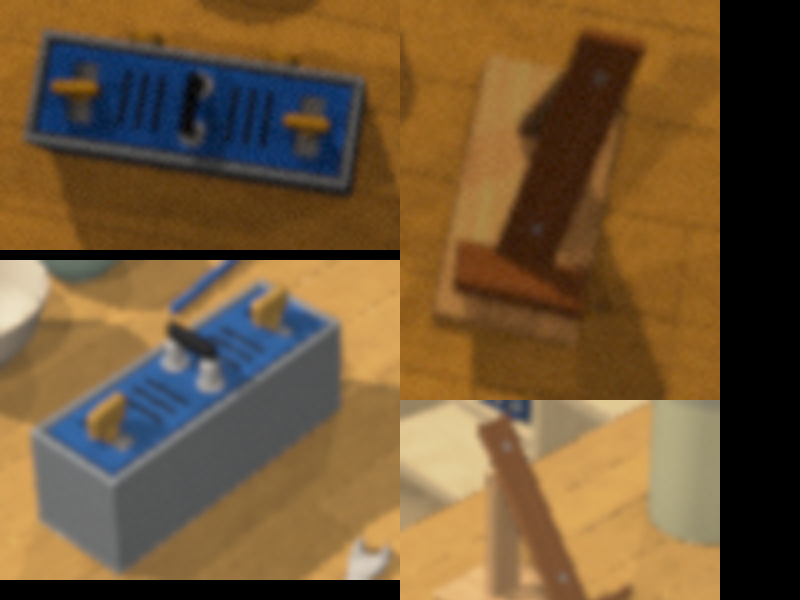

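```bash
cat > h.py <<'E'
import numpy as np,cv2,pickle
from scipy.spatial.transform import Rotation as R
from scipy.optimize import least_squares
def proj(c,P):
    f=c["img"].shape[0]/2/np.tan(np.radians(c["fov_y"])/2)
    K=np.array([[f,0,c["cx"]],[0,f,c["cy"]],[0,0,1.]])
    T=np.linalg.inv(c["world_from_camera"]);r,_=cv2.Rodrigues(T[:3,:3])
    return cv2.projectPoints(np.atleast_2d(P).astype(float),r,T[:3,3],K,np.array(c["D"],float))[0][:,0]
def ray(c,uv,z):
    f=c["img"].shape[0]/2/np.tan(np.radians(c["fov_y"])/2)
    K=np.array([[f,0,c["cx"]],[0,f,c["cy"]],[0,0,1.]])
    p=cv2.undistortPoints(np.array(uv,float).reshape(-1,1,2),K,np.array(c["D"],float))[:,0]
    W=np.array(c["world_from_camera"]);d=np.c_[p,np.ones(len(p))]@W[:3,:3].T;o=W[:3,3]
    return o+d*((z-o[2])/d[:,2])[:,None]
def place(p,P):
    c,s=np.cos(p[2]),np.sin(p[2]);P=np.atleast_2d(P)
    return np.c_[c*P[:,0]-s*P[:,1]+p[0],s*P[:,0]+c*P[:,1]+p[1],P[:,2]]
def fit(obs,x0):
    res=lambda p:np.concatenate([(proj(c,place(p,m))-uv).ravel() for c,m,uv in obs])
    r=least_squares(res,x0,loss="soft_l1");return r.x,r.fun.reshape(-1,2)
s55,c55=np.sin(np.radians(55)),np.cos(np.radians(55))
def rb(P): # rest_back -> rest
    P=np.atleast_2d(P).astype(float);return np.c_[P[:,0]*s55+P[:,2]*c55,P[:,1],.028-P[:,0]*c55+P[:,2]*s55]
E
python3 - <<'E'
from h import *
t=pickle.load(open("top0.pkl","rb"));s=pickle.load(open("scene0.pkl","rb"))
A=lambda L,x,y,u0,v0,k:np.array([(x+(u-u0)/k,y+(v-v0)/k) for u,v in L])
ta=A([(47,33),(364,78),(349,190),(27,140)],150,175,0,0,400/120)
mb=np.array([(40,114,82),(40,-114,82),(-40,-114,82),(-40,114,82)])/1e3
sa=A([(265,284),(340,322),(120,485),(33,432)],200,215,0,260,4)
print("top plane",ray(t,ta,.082).round(3).tolist())
ps=ray(s,sa,.082);print("scene plane",ps.round(3).tolist())
# match scene pts by nearest top
pt=ray(t,ta,.082);idx=[int(np.argmin(np.linalg.norm(pt-q,axis=1))) for q in ps];print(idx)
b,f=fit([(t,mb,ta),(s,mb[idx],sa)],[.38,.1,0]);print("box",b,f.round(1).tolist())
wa=A([(75,88),(306,123)],150,175,0,0,400/120);print("wings meas",ray(t,wa,.105).round(3).tolist(),"model",place(b,[[0,.08,.095],[0,-.08,.095]]).round(3).tolist())
ra=A([(578,40),(642,54),(500,252),(553,265),(582,310),(455,290)],335,130,400,0,4)
mr=rb(np.array([(0,18,176),(0,-18,176),(0,18,0),(0,-18,0),(-31,-40,4),(-31,40,4)])/1e3)
r,f=fit([(t,mr,ra)],[.4,-.25,0]);print("rest",r,f.round(1).tolist())
S=s["img"][...,::-1].copy();T=t["img"][...,::-1].copy()
S=cv2.resize(S,None,fx=5,fy=5,interpolation=cv2.INTER_CUBIC);T=cv2.resize(T,None,fx=5,fy=5,interpolation=cv2.INTER_CUBIC)
def dr(I,c,P,col,cl=True):
    cv2.polylines(I,[((proj(c,P)+.5)*5).round().astype(int).reshape(-1,1,2)],cl,col,1)
for I,c in((S,s),(T,t)):
    dr(I,c,place(b,mb),(0,255,255));dr(I,c,place(r,mr[[0,1,3,2]]),(0,255,0));dr(I,c,place(r,rb(np.array([(0,40,0),(0,-40,0),(-27,-40,0),(-27,40,0)])/1e3)),(255,255,0))
    for y in(.08,-.08):dr(I,c,place(b,[[0,y,.082],[0,y,.105]]),(255,0,255))
cv=np.zeros((600,800,3),np.uint8)
cv[:600,:400]=np.vstack([T[650:1100,1680:2080],T[1000:1150,760:1160]])
cv[:,400:]=np.vstack([S[700:1050,1290:1690],S[1180:1430,1040:1440]])
cv2.imwrite("pics/z1.png",cv)
E
```

```text
top plane [[0.572, 0.369, 0.082], [0.546, 0.147, 0.082], [0.467, 0.155, 0.082], [0.497, 0.379, 0.082]]
scene plane [[0.54, 0.154, 0.082], [0.47, 0.161, 0.082], [0.494, 0.382, 0.082], [0.573, 0.374, 0.082]]
[1, 2, 3, 0]
box [ 0.52033934  0.26365725 -0.12279026] [[-1.3, -0.8], [0.5, -0.1], [-0.1, 0.2], [-1.4, 0.9], [-0.2, -2.1], [1.9, -0.6], [-0.2, -0.3], [0.2, -0.6]]
wings meas [[0.531, 0.343, 0.105], [0.51, 0.185, 0.105]] model [[0.53, 0.343, 0.095], [0.511, 0.184, 0.095]]
rest [ 0.56490727 -0.11180082 -0.18470994] [[-0.1, -0.5], [0.3, -0.7], [-1.8, 1.9], [-0.5, 1.7], [1.5, 0.3], [0.3, -1.5]]
```

View pics/z1.png

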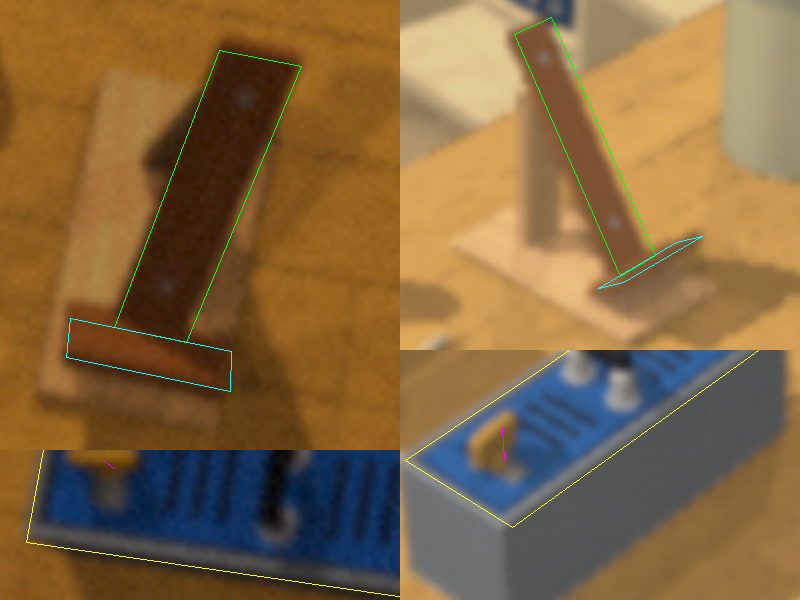

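Run:
```python
from h import *
t=pickle.load(open("top0.pkl","rb"));s=pickle.load(open("scene0.pkl","rb"))
T=lambda u,v:np.array([(u+1680)/5-.5,(v+650)/5-.5]);S=lambda u,v:np.array([(u-400+1290)/5-.5,(v+700)/5-.5])
for a,b in(((245,97),(544,58)),((166,287),(614,222))):
    r=least_squares(lambda X:np.concatenate([proj(t,X)[0]-T(*a),proj(s,X)[0]-S(*b)]),[.6,-.1,.1]);print("dot",r.x.round(4),r.fun.round(2))
tu=np.array([T(220,52),T(300,68),T(117,330),T(187,343),T(66,357),T(230,390)])
mt=rb(np.array([(0,18,176),(0,-18,176),(0,18,0),(0,-18,0),(-31,40,4),(-31,-40,4)])/1e3)
su=np.array([S(513,36),S(549,22),S(610,275),S(644,257)]);ms=mt[:4]
td=[T(245,97),T(166,287)];sd=[S(544,58),S(614,222)]
def res(p):
    d=place(p,rb([(0,0,p[3]),(0,0,p[4])]))
    return np.concatenate([(proj(t,place(p,mt))-tu).ravel(),(proj(s,place(p,ms))-su).ravel(),2*(proj(t,d)-td).ravel(),2*(proj(s,d)-sd).ravel()])
r=least_squares(res,[.56,-.11,-.18,.15,.04],loss="soft_l1");print(r.x.round(4));print(r.fun.reshape(-1,2).round(1).tolist())
```

```text
dot [ 0.6525 -0.1284  0.1519] [-0.08 -0.16  0.27  0.04]
dot [ 0.5845 -0.1139  0.0542] [-0.12 -0.24  0.38  0.04]
[ 0.5654 -0.1107 -0.1917  0.1533  0.0328]
[[-0.3, -0.7], [0.1, -0.4], [-1.1, -0.9], [-0.6, -0.4], [-0.1, -0.3], [-0.0, 0.2], [-0.0, -0.3], [0.3, -1.1], [1.7, 0.2], [2.0, -0.3], [-0.7, -0.1], [0.2, -0.0], [0.6, -0.5], [1.2, -0.2]]
```

Run:
```python
from h import *
t=pickle.load(open("top0.pkl","rb"))
print(ray(t,[(145,288),(208,273),(267,167),(317,167),(2,290),(282,322),(365,270),(408,275),(362,335)],.0).round(3).tolist())
b=[.5203,.2637,-.1228]
print(place(b,[[0,.08,.095],[0,-.08,.095],[0,0,.11]]).round(4).tolist())
r=[.566,-.1105,-.197]
print(place(r,rb([(0,0,.105),(0,0,0),(0,0,.176)])).round(4).tolist())
```

```text
[[0.331, 0.42, 0.0], [0.37, 0.269, 0.0], [0.639, 0.131, 0.0], [0.642, 0.005, 0.0], [0.322, 0.757, 0.0], [0.257, 0.086, 0.0], [0.386, -0.116, 0.0], [0.377, -0.221, 0.0], [0.231, -0.107, 0.0]]
[[0.5301, 0.3431, 0.095], [0.5105, 0.1843, 0.095], [0.5203, 0.2637, 0.11]]
[[0.6251, -0.1223, 0.114], [0.566, -0.1105, 0.028], [0.665, -0.1303, 0.1722]]
```

Request:
drive_tool([
  [[0,0,0],-0.15],
  [[-5,-45,0],-0.15],
  [[-5,-48,0],-0.15],
  [[0,-50,0],-0.15],
  [[0,-50,0],-0.15],
  [[10,-48,0],-0.15],
  [[20,-44,0],-0.15],
  [[30,-38,0],-0.106],
], claw=140, force=8)

```text
time: 0.9
ee_pos: [-0.0415, -0.2784, 0.248]
tcp_rot: [-3.141, -0.0, 1.323]
wrist_force: [-1.6, 0.5, -0.1]
width: 0.0397
```

```bash
cat > g.py <<'E'
import sys,numpy as np
from rig import robot
def go(x,y,z,yaw):
    o=robot.get_obs();p=np.array(o["ee_pos"]);ps=o["tcp_rot"][2]
    d=(np.array([x,y,z])-p)*1e3;c,s=np.cos(ps),np.sin(ps)
    a=(yaw-ps+np.pi)%(2*np.pi)-np.pi
    print("t",round(float(o["time"]),2),"p",p.round(4),"yaw",round(ps,4),"w",round(float(o["width"]),4),"F",np.round(o["wrist_force"],1),"shift",np.round([c*d[0]+s*d[1],s*d[0]-c*d[1],-d[2]],1),"turn",round(-a,4),"j",np.round(o["joint_positions"],2))
if __name__=="__main__":go(*map(float,sys.argv[1:5]))
E
python3 g.py .40 -.20 .248 1.448; python3 g.py .5301 .3431 .2 1.448
```

```text
t 0.9 p [-0.0415 -0.2784  0.248 ] yaw 1.323 w 0.0397 F [-1.6  0.5 -0.1] shift [184.3 408.8  -0. ] turn -0.125 j [-2.14 -0.28  2.1  -0.    1.32 -1.9 ]
t 0.9 p [-0.0415 -0.2784  0.248 ] yaw 1.323 w 0.0397 F [-1.6  0.5 -0.1] shift [742.7 401.7  48. ] turn -0.125 j [-2.14 -0.28  2.1  -0.    1.32 -1.9 ]
```

Request:
drive_tool([
  [[0,20,0],0],
  [[0,30,0],0],
  [[0,35,0],0],
  [[5,40,0],0],
  [[10,40,0],0],
  [[15,40,0],0],
  [[20,40,0],0],
  [[25,40,0],0],
  [[30,38,0],0],
  [[38,30,0],0],
  [[42,20,0],0],
  [[45,15,0],0],
  [[45,10,0],0],
  [[45,10,0],0],
  [[45,10,0],0],
  [[45,5,0],0],
  [[45,5,0],0],
  [[40,0,0],0],
  [[30,0,0],0],
  [[0,0,0],0],
])

```text
time: 2.9
ee_pos: [0.5048, 0.1245, 0.2476]
tcp_rot: [-3.141, -0.0, 1.322]
wrist_force: [0.3, -1.0, -0.6]
width: 0.0399
```

```bash
python3 g.py .5301 .3431 .2 1.448
```

```text
t 2.9 p [0.5048 0.1245 0.2476] yaw 1.3218 w 0.0399 F [ 0.3 -1.  -0.6] shift [218.1 -29.4  47.6] turn -0.1262 j [0.02 0.3  1.51 0.   1.33 0.26]
```

Request:
drive_tool([
  [[35,-5,0],-0.1],
  [[42,-5,0],-0.1],
  [[42,0,0],0],
  [[42,0,0],0],
  [[38,0,0],0],
  [[20,0,48],0],
  [[0,0,0],0],
  [[0,0,0],0],
])

```text
time: 3.7
ee_pos: [0.5177, 0.3392, 0.202]
tcp_rot: [-3.14, 0.001, 1.518]
wrist_force: [-0.0, -0.5, 0.7]
width: 0.0398
```

```bash
python3 g.py .5301 .3431 .094 1.52
```

```text
t 3.7 p [0.5177 0.3392 0.202 ] yaw 1.5178 w 0.0398 F [-0.  -0.5  0.7] shift [  4.6  12.2 108. ] turn -0.0022 j [ 0.39  0.56  1.26 -0.    1.33  0.44]
```

Request:
drive_tool([
  [[5,12,30],0],
  [[0,0,40],0],
  [[0,0,28],0],
  [[0,0,10],0],
  [[0,0,0],0],
  [[0,0,0],0],
])

```text
time: 4.3
ee_pos: [0.5311, 0.3444, 0.0965]
tcp_rot: [3.138, -0.002, 1.517]
wrist_force: [0.2, -0.1, 0.2]
width: 0.0396
```

Request:
drive_tool([
  [[0,0,0],0],
  [[0,0,0],0],
  [[0,0,0],0],
  [[0,0,0],0],
], claw=255, force=8)

```text
time: 4.7
ee_pos: [0.5321, 0.3444, 0.0948]
tcp_rot: [3.135, -0.001, 1.518]
wrist_force: [16.2, -1.3, -6.5]
width: 0.0118
```

```bash
python3 g.py .5301 .3431 .094 1.52
python3 - <<'E'
from h import *
from rig import robot
out=[]
for n,(x,y,w,h) in(("top",(150,160,100,75)),("scene",(200,200,100,75))):
    c=robot.capture(n);out.append(cv2.resize(c["img"][y:y+h,x:x+w,::-1],(400,300),interpolation=cv2.INTER_CUBIC))
cv2.imwrite("pics/w1.png",np.hstack(out))
E
```

```text
t 4.7 p [0.5321 0.3444 0.0948] yaw 1.518 w 0.0118 F [16.2 -1.3 -6.5] shift [-1.4 -1.9  0.8] turn -0.002 j [ 0.39  0.69  1.32 -0.    1.12  0.44]
```

View pics/w1.png

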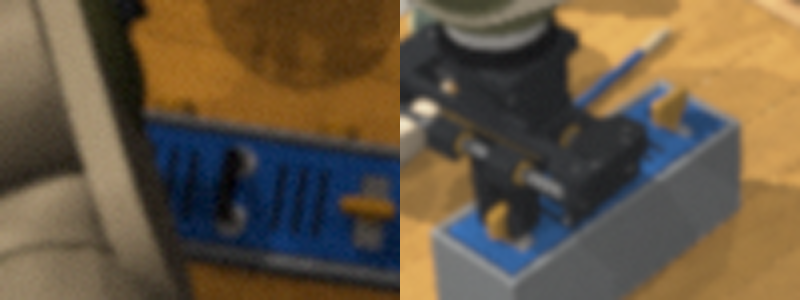

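Request:
drive_tool([
  [[0,2,0],0],
  [[0,0,0],0],
  [[0,0,0],0],
])

```text
time: 5.1
ee_pos: [0.5336, 0.3443, 0.0948]
tcp_rot: [3.137, -0.001, 1.518]
wrist_force: [7.4, -0.6, -2.0]
width: 0.0091
```

```bash
python3 g.py .5301 .3431 .094 1.52
```

```text
t 5.1 p [0.5336 0.3443 0.0948] yaw 1.5177 w 0.0091 F [ 7.4 -0.6 -2. ] shift [-1.4 -3.4  0.8] turn -0.0023 j [ 0.39  0.69  1.32 -0.    1.13  0.44]
```

Request:
drive_tool([
  [[0,1,0],-0.14],
  [[0,0,0],-0.14],
  [[0,0,0],-0.14],
  [[0,0,0],-0.14],
  [[0,0,0],-0.14],
  [[0,0,0],-0.14],
])

```text
time: 5.7
ee_pos: [0.5342, 0.3445, 0.0948]
tcp_rot: [3.138, 0.002, 2.363]
wrist_force: [6.6, 1.0, -1.4]
width: 0.009
```

Request:
drive_tool([
  [[0,0,0],-0.14],
  [[0,0,0],-0.14],
  [[0,0,0],-0.14],
  [[0,0,0],-0.14],
  [[0,0,0],-0.14],
  [[0,0,0],-0.05],
  [[0,0,0],0],
])

```text
time: 6.4
ee_pos: [0.534, 0.345, 0.0947]
tcp_rot: [3.14, 0.004, 3.109]
wrist_force: [5.2, 2.7, -0.8]
width: 0.0102
```

```bash
python3 g.py .534 .344 .094 3.02
```

```text
t 6.4 p [0.534  0.345  0.0947] yaw 3.1091 w 0.0102 F [ 5.2  2.7 -0.8] shift [-0.  -1.   0.7] turn 0.0891 j [ 0.39  0.69  1.32  0.    1.13 -1.15]
```

Request:
drive_tool([
  [[0,0,0],0],
  [[0,0,0],0],
  [[0,0,0],0],
], claw=140)

```text
time: 6.7
ee_pos: [0.5327, 0.3443, 0.094]
tcp_rot: [-3.141, -0.0, 3.108]
wrist_force: [0.3, -0.2, 0.2]
width: 0.0318
```

Request:
drive_tool([
  [[0,0,-20],0],
  [[0,0,-25],0],
  [[0,0,-10],0.15],
  [[0,0,0],0.15],
  [[0,0,0],0.15],
  [[0,0,0],0.15],
  [[0,0,0],0.15],
  [[0,0,0],0.15],
  [[0,0,0],0.15],
  [[0,0,0],0.15],
  [[0,0,0],0.15],
  [[-40,0,0],0.15],
  [[-40,0,0],0.15],
  [[-40,0,0],0],
  [[-36,0,0],0],
  [[0,0,0],0],
  [[0,0,0],0],
])

```text
time: 8.4
ee_pos: [0.5333, 0.1894, 0.1492]
tcp_rot: [3.141, -0.0, 1.457]
wrist_force: [-0.3, -0.9, 0.9]
width: 0.0399
```

```bash
python3 g.py .514 .1855 .0945 1.46
```

```text
t 8.4 p [0.5333 0.1894 0.1492] yaw 1.4567 w 0.0399 F [-0.3 -0.9  0.9] shift [ -6.1 -18.8  54.7] turn -0.0033 j [0.13 0.49 1.5  0.   1.15 0.25]
```

Request:
drive_tool([
  [[-6,-19,10],0],
  [[0,0,20],0],
  [[0,0,25],0],
  [[0,0,0],0],
  [[0,0,0],0],
])

```text
time: 8.9
ee_pos: [0.5136, 0.1867, 0.0941]
tcp_rot: [-3.141, 0.0, 1.459]
wrist_force: [0.2, 0.0, 0.6]
width: 0.0395
```

Request:
drive_tool([
  [[0,0,0],0],
  [[0,0,0],0],
  [[0,0,0],0],
  [[0,0,0],0],
  [[0,0,0],0],
], claw=255)

```text
time: 9.4
ee_pos: [0.5131, 0.1859, 0.0942]
tcp_rot: [-3.14, 0.0, 1.458]
wrist_force: [-4.3, 0.6, 4.9]
width: 0.0087
```

```bash
python3 g.py .514 .1855 .0945 1.46
```

```text
t 9.4 p [0.5131 0.1859 0.0942] yaw 1.4579 w 0.0087 F [-4.3  0.6  4.9] shift [-0.3  0.9 -0.3] turn -0.0021 j [0.13 0.52 1.62 0.   1.   0.25]
```

Request:
drive_tool([
  [[0,-0.5,0],-0.14],
  [[0,0,0],-0.14],
  [[0,0,0],-0.14],
  [[0,0,0],-0.14],
  [[0,0,0],-0.14],
  [[0,0,0],-0.14],
  [[0,0,0],-0.14],
  [[0,0,0],-0.14],
  [[0,0,0],-0.14],
  [[0,0,0],-0.14],
  [[0,0,0],-0.14],
  [[0,0,0],-0.09],
  [[0,0,0],0],
])

```text
time: 10.7
ee_pos: [0.5139, 0.1862, 0.0943]
tcp_rot: [3.14, 0.002, 3.088]
wrist_force: [4.3, 3.9, -1.0]
width: 0.0096
```

Request:
drive_tool([
  [[0,0,0],0],
  [[0,0,0],0],
  [[0,0,0],0],
], claw=140)

```text
time: 11.0
ee_pos: [0.513, 0.1857, 0.0939]
tcp_rot: [-3.141, -0.001, 3.087]
wrist_force: [-0.9, 0.7, -0.3]
width: 0.0317
```

Request:
drive_tool([
  [[0,0,-20],0],
  [[0,0,-25],0],
  [[0,0,-10],0],
  [[0,20,0],0.07],
  [[0,30,0],0],
  [[0,30,0],0],
  [[0,0,0],0],
  [[0,0,0],0],
])

```text
time: 11.8
ee_pos: [0.5213, 0.2653, 0.1483]
tcp_rot: [-3.141, -0.001, 3.019]
wrist_force: [-0.1, 0.5, -0.4]
width: 0.0398
```

```bash
python3 g.py .5235 .265 .0985 3.019
```

```text
t 11.8 p [0.5213 0.2653 0.1483] yaw 3.0186 w 0.0398 F [-0.1  0.5 -0.4] shift [-2.3 -0.  49.8] turn -0.0004 j [ 0.27  0.53  1.44 -0.    1.17 -1.18]
```

Run:
```python
from h import *
from rig import robot
out=[]
for n,(x,y,w,h) in(("top",(150,170,120,90)),("scene",(200,200,100,75))):
    c=robot.capture(n);out.append(cv2.resize(c["img"][y:y+h,x:x+w,::-1],(400,300),interpolation=cv2.INTER_CUBIC))
cv2.imwrite("pics/w2.png",np.hstack(out))
```

```text
(no output)
```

View pics/w2.png

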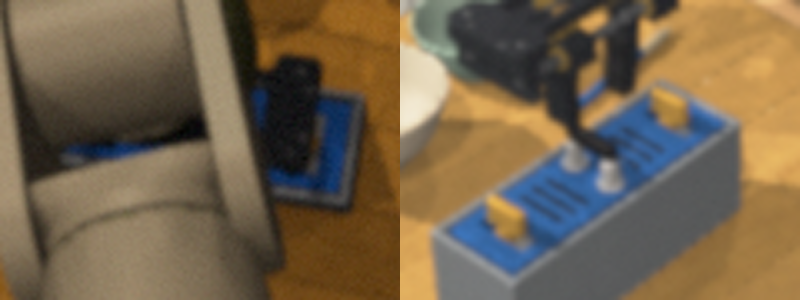

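Request:
drive_tool([
  [[-2,0,20],0],
  [[0,0,20],0],
  [[0,0,10],0],
  [[0,0,0],0],
])

```text
time: 12.3
ee_pos: [0.5231, 0.2643, 0.0979]
tcp_rot: [-3.141, -0.002, 3.017]
wrist_force: [0.1, 0.4, 0.3]
width: 0.0398
```

Request:
drive_tool([
  [[0,0,0],0],
  [[0,0,0],0],
  [[0,0,0],0],
  [[0,0,0],0],
  [[0,0,0],0],
], claw=255, force=25)

```text
time: 12.8
ee_pos: [0.5238, 0.2652, 0.0995]
tcp_rot: [3.141, 0.001, 3.018]
wrist_force: [-0.3, 0.5, 3.0]
width: 0.0099
```

```bash
python3 g.py .5235 .265 .1985 3.019
```

```text
t 12.8 p [0.5238 0.2652 0.0995] yaw 3.018 w 0.0099 F [-0.3  0.5  3. ] shift [  0.2  -0.2 -99. ] turn -0.001 j [ 0.27  0.59  1.48  0.    1.07 -1.18]
```

Scene view: both wings now lie in line with the slots ((505,215) and (670,108) in the crop), and the handle is between the fingers. I'll lift it straight up.

Request:
drive_tool([
  [[0,0,-5],0],
  [[0,0,-10],0],
  [[0,0,-10],0],
  [[0,0,-15],0],
  [[0,0,-20],0],
  [[0,0,-25],0],
  [[0,0,-25],0],
  [[0,0,-10],0],
  [[0,0,0],0],
])

```text
time: 13.7
ee_pos: [0.524, 0.2652, 0.2204]
tcp_rot: [3.141, 0.003, 3.018]
wrist_force: [0.4, -0.0, -2.8]
width: 0.0097
```

```bash
python3 g.py .43 .025 .2185 1.374
```

```text
t 13.7 p [0.524  0.2652 0.2204] yaw 3.018 w 0.0097 F [ 0.4 -0.  -2.8] shift [  63.6 -250.     1.9] turn 1.644 j [ 0.27  0.47  1.34  0.    1.33 -1.18]
```

Request:
drive_tool([
  [[10,-25,0],0],
  [[15,-40,0],0],
  [[15,-45,0],0],
  [[15,-45,0],0],
  [[15,-45,0],0],
  [[5,-35,0],0.1],
  [[0,-15,0],0.14],
  [[0,0,0],0.14],
  [[0,0,0],0.14],
  [[0,0,0],0.14],
  [[0,0,0],0.14],
  [[0,0,0],0.14],
  [[0,0,10],0.14],
  [[0,0,15],0.14],
  [[0,0,20],0.14],
  [[0,0,25],0.14],
  [[0,0,25],0.14],
  [[0,0,20],0],
  [[0,0,10],0],
  [[0,0,0],0],
])

```text
time: 15.7
ee_pos: [0.416, 0.0267, 0.0928]
tcp_rot: [-3.138, -0.0, 1.378]
wrist_force: [-0.1, -0.1, -2.1]
width: 0.0097
```

```bash
python3 g.py .42 .025 .0395 1.374
```

```text
t 15.7 p [0.416  0.0267 0.0928] yaw 1.3784 w 0.0097 F [-0.1 -0.1 -2.1] shift [-0.9  4.3 53.3] turn 0.0044 j [-0.22  0.29  1.99  0.    0.86 -0.03]
```

Request:
drive_tool([
  [[0,4,15],0],
  [[0,0,15],0],
  [[0,0,10],0],
  [[0,0,6],0],
  [[0,0,4],0],
  [[0,0,2],0],
  [[0,0,0],0],
  [[0,0,0],0],
])

```text
time: 16.5
ee_pos: [0.421, 0.0257, 0.0423]
tcp_rot: [3.141, 0.0, 1.378]
wrist_force: [0.5, 0.1, -2.0]
width: 0.0099
```

```bash
python3 g.py .42 .025 .0395 1.374
```

```text
t 16.5 p [0.421  0.0257 0.0423] yaw 1.378 w 0.0099 F [ 0.5  0.1 -2. ] shift [-0.9 -0.8  2.8] turn 0.004 j [-0.22  0.4   2.02  0.    0.72 -0.03]
```

Request:
drive_tool([
  [[0,0,1],0],
  [[0,0,1],0],
  [[0,0,1],0],
  [[0,0,0],0],
  [[0,0,0],0],
])

```text
time: 17.0
ee_pos: [0.4209, 0.0257, 0.0395]
tcp_rot: [3.141, 0.0, 1.378]
wrist_force: [-2.8, -0.1, 7.1]
width: 0.0091
```

```bash
python3 g.py .42 .025 .0395 1.374
```

```text
t 17.0 p [0.4209 0.0257 0.0395] yaw 1.3781 w 0.0091 F [-2.8 -0.1  7.1] shift [-0.9 -0.7 -0. ] turn 0.0041 j [-0.22  0.41  2.02 -0.    0.72 -0.03]
```

Request:
drive_tool([
  [[0,0,0],0],
  [[0,0,0],0],
  [[0,0,0],0],
  [[0,0,-15],0],
  [[0,0,-25],0],
  [[0,0,-25],0],
  [[0,0,-15],0],
  [[0,0,0],0],
], claw=140)

```text
time: 17.8
ee_pos: [0.4217, 0.0256, 0.1204]
tcp_rot: [3.138, 0.0, 1.378]
wrist_force: [0.2, -0.2, -0.3]
width: 0.0397
```

Request:
drive_tool([
  [[0,20,0],0.15],
  [[0,20,0],0.15],
  [[0,0,0],0.15],
  [[0,0,0],0.15],
  [[0,0,0],0.15],
  [[0,0,0],0.15],
  [[0,0,0],0.15],
  [[0,0,0],0.15],
  [[0,0,0],0.15],
  [[0,0,0],0.15],
  [[0,0,0],0.075],
  [[20,0,0],0],
  [[25,0,0],0],
  [[0,0,0],0],
], claw=0)

```text
time: 19.2
ee_pos: [0.5049, 0.0058, 0.1178]
tcp_rot: [3.142, -0.0, -0.197]
wrist_force: [-1.5, 0.5, 0.5]
width: 0.0883
```

Run:
```python
from h import *
from rig import robot
import g
g.go(.504,.009,.0105,-.197)
out=[]
for n,(x,y,w,h) in(("top",(220,150,150,150)),("scene",(240,160,160,160))):
    c=robot.capture(n);pickle.dump(c,open(n+"1.pkl","wb"));out.append(cv2.resize(c["img"][y:y+h,x:x+w,::-1],(400,400),interpolation=cv2.INTER_CUBIC))
cv2.imwrite("pics/w3.png",np.hstack(out))
```

```text
t 19.2 p [0.5049 0.0058 0.1178] yaw -0.1975 w 0.0883 F [-1.5  0.5  0.5] shift [ -1.5  -2.9 107.3] turn -0.0005 j [-0.22  0.41  1.72 -0.    1.01  1.55]
```

View pics/w3.png

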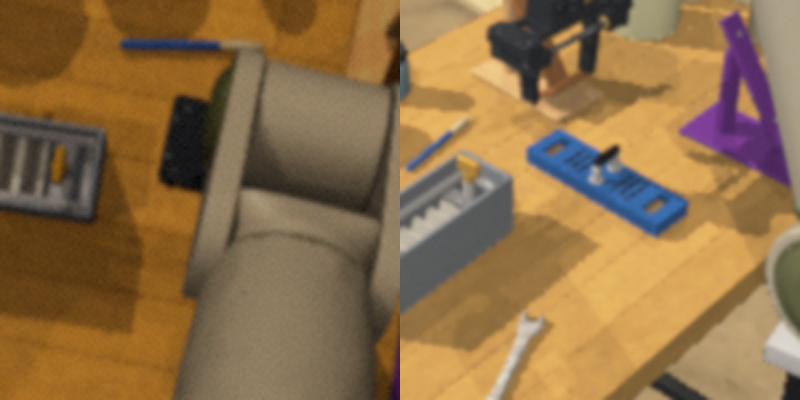

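The cover lies flat with its handle up, at about (606,180) in the scene crop, clear of everything. The gripper is above its far end, so I'll go down onto the long sides.

Request:
drive_tool([
  [[-5,-4,30],0],
  [[0,0,35],0],
  [[0,0,25],0],
  [[0,0,12],0],
  [[0,0,4],0],
  [[0,0,1],0],
  [[0,0,0],0],
])

```text
time: 20.0
ee_pos: [0.4997, 0.0112, 0.0129]
tcp_rot: [3.142, -0.002, -0.197]
wrist_force: [-0.3, 1.0, 0.4]
width: 0.0877
```

```bash
python3 g.py .4995 .010 .010 -.197
```

```text
t 20.0 p [0.4997 0.0112 0.0129] yaw -0.197 w 0.0877 F [-0.3  1.   0.4] shift [-0.   1.2  2.9] turn -0.0 j [-0.21  0.58  1.8   0.    0.76  1.56]
```

Request:
drive_tool([
  [[0,1,2],0],
  [[0,0,0],0],
  [[0,0,0],0],
  [[0,0,0],0],
  [[0,0,0],0],
  [[0,0,0],0],
], claw=255, force=10)

```text
time: 20.6
ee_pos: [0.4992, 0.0103, 0.0102]
tcp_rot: [-3.142, -0.0, -0.197]
wrist_force: [-1.3, 0.2, 3.8]
width: 0.0618
```

```bash
python3 g.py .4995 .010 .010 -.197
```

```text
t 20.6 p [0.4992 0.0103 0.0102] yaw -0.1971 w 0.0618 F [-1.3  0.2  3.8] shift [0.3 0.2 0.2] turn -0.0001 j [-0.21  0.59  1.8   0.    0.75  1.55]
```

Gripped at 62 mm. I'll raise the far end along the arc.

Request:
drive_tool([
  [[-2,0,-16],0],
  [[-3,0,-16],0],
  [[-4.5,0,-15.5],0],
  [[-6,0,-15],0],
  [[-7,0,-14.5],0],
  [[-8.5,0,-14],0],
  [[-9.5,0,-13],0],
  [[-10.5,0,-12],0],
  [[-11.5,0,-11],0],
  [[-12.5,0,-10],0],
  [[-13.5,0,-9],0],
  [[0,0,0],0],
])

```text
time: 21.8
ee_pos: [0.4116, 0.0279, 0.1566]
tcp_rot: [3.142, -0.001, -0.197]
wrist_force: [-0.2, 0.3, -2.1]
width: 0.062
```

Run:
```python
from h import *
from rig import robot
import g
g.go(.6604,-.1293,.184,-.197)
out=[]
for n,(x,y,w,h) in(("top",(220,130,200,200)),("scene",(260,130,160,160))):
    c=robot.capture(n);pickle.dump(c,open(n+"2.pkl","wb"));out.append(cv2.resize(c["img"][y:y+h,x:x+w,::-1],(400,400),interpolation=cv2.INTER_CUBIC))
cv2.imwrite("pics/w4.png",np.hstack(out))
```

```text
t 21.8 p [0.4116 0.0279 0.1566] yaw -0.1967 w 0.062 F [-0.2  0.3 -2.1] shift [274.7 105.5 -27.4] turn 0.0003 j [-0.22  0.17  1.94 -0.    1.03  1.55]
```

View pics/w4.png

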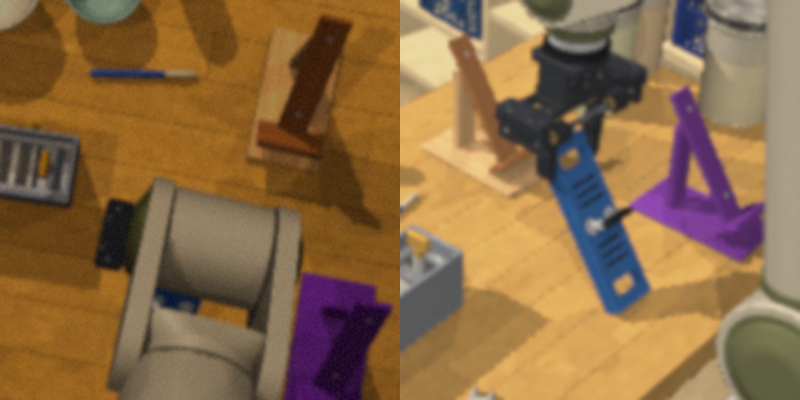

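The cover is tilted at about 55°, its handle facing the robot at (605,218). The lower end is near the table. I'll firm the grip and carry it over.

Request:
drive_tool([
  [[0,0,0],0],
  [[0,0,0],0],
  [[0,0,-15],0],
  [[0,0,-25],0],
  [[0,0,-25],0],
  [[0,10,-15],0],
  [[0,20,0],0],
  [[5,30,0],0],
  [[20,30,0],0],
  [[30,15,0],0],
  [[35,0,0],0],
  [[35,0,0],0],
  [[35,0,0],0],
  [[30,0,0],0],
  [[20,0,0],0],
  [[5,0,0],0],
  [[0,0,0],0],
  [[0,0,0],0],
], force=30)

```text
time: 23.7
ee_pos: [0.6019, -0.1173, 0.2358]
tcp_rot: [-3.142, 0.001, -0.197]
wrist_force: [-0.2, 0.1, -2.4]
width: 0.0618
```

Run:
```python
from h import *
from rig import robot
import g
g.go(.6604,-.1293,.184,-.197)
out=[]
for n,(x,y,w,h) in(("top",(300,110,130,130)),("scene",(250,110,120,120))):
    c=robot.capture(n);pickle.dump(c,open(n+"3.pkl","wb"));out.append(cv2.resize(c["img"][y:y+h,x:x+w,::-1],(400,400),interpolation=cv2.INTER_CUBIC))
cv2.imwrite("pics/w5.png",np.hstack(out))
```

```text
t 23.7 p [ 0.6019 -0.1173  0.2358] yaw -0.197 w 0.0618 F [-0.2  0.1 -2.4] shift [59.7  0.4 51.8] turn 0.0 j [-0.38  0.52  1.23 -0.    1.4   1.38]
```

View pics/w5.png

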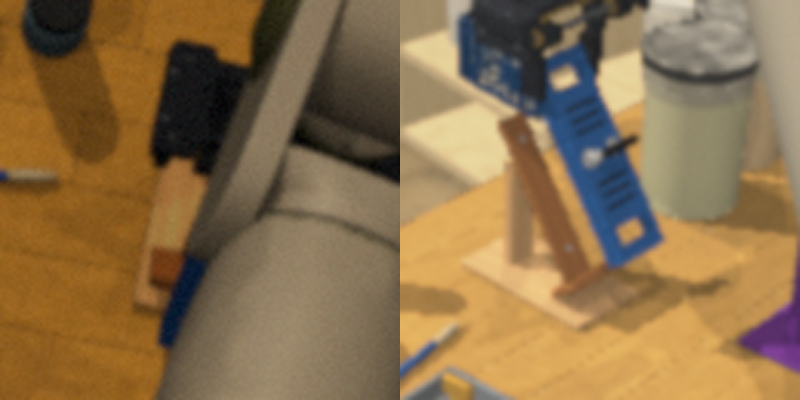

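Run:
```python
from h import *
s=pickle.load(open("scene3.pkl","rb"))
for th in(50,55,58,61,65):
    a=np.radians(th);piv=np.array([.6019,-.1173,.2378])
    Ry=R.from_euler("zy",[-.197,-a]).as_matrix() # local x along cover up-length, z normal
    P=[piv+Ry@np.array([l,y,h-.012]) for l,y,h in[(-.185,.031,.022),(-.185,-.031,.022),(-.185,.031,0),(.025,-.031,.022),(-.08,0.022,.0495),(-.08,-.022,.0495)]]
    q=(proj(s,np.array(P))-[250,110]+.5)*400/120+[400,0];print(th,q.round(0).tolist())
```

```text
50 [[631.0, 261.0], [669.0, 243.0], [615.0, 268.0], [579.0, 44.0], [611.0, 146.0], [639.0, 135.0]]
55 [[620.0, 266.0], [657.0, 249.0], [603.0, 271.0], [581.0, 44.0], [608.0, 151.0], [635.0, 141.0]]
58 [[613.0, 268.0], [649.0, 251.0], [595.0, 273.0], [582.0, 44.0], [606.0, 154.0], [632.0, 144.0]]
61 [[606.0, 270.0], [642.0, 253.0], [588.0, 274.0], [583.0, 45.0], [603.0, 157.0], [630.0, 147.0]]
65 [[596.0, 272.0], [631.0, 256.0], [578.0, 274.0], [584.0, 45.0], [600.0, 160.0], [626.0, 150.0]]
```

Request:
drive_tool([
  [[4,0,-6],0],
  [[12,0,8.4],0],
  [[12,0,8.4],0],
  [[12,0,8.4],0],
  [[12,0,8.4],0],
  [[8,0,5.6],0],
  [[0,0,0],0],
  [[0,0,0],0],
])

```text
time: 24.6
ee_pos: [0.6613, -0.1291, 0.2032]
tcp_rot: [3.142, -0.0, -0.197]
wrist_force: [-0.2, 0.1, -1.2]
width: 0.0617
```

```bash
python3 g.py .6604 -.1293 .184 -.197
```

```text
t 24.6 p [ 0.6613 -0.1291  0.2032] yaw -0.1969 w 0.0617 F [-0.2  0.1 -1.2] shift [-0.8  0.3 19.2] turn 0.0001 j [-0.37  0.68  1.04 -0.    1.42  1.4 ]
```

Request:
drive_tool([
  [[1,0,4],0],
  [[-1.5,0,4],0],
  [[-2,0,3],0],
  [[0,0,0],0],
  [[0,0,0],0],
])

```text
time: 25.1
ee_pos: [0.6594, -0.1289, 0.1928]
tcp_rot: [3.141, -0.003, -0.197]
wrist_force: [4.6, -1.9, 3.6]
width: 0.0618
```

Run:
```python
from h import *
from rig import robot
import g
g.go(.6604,-.1293,.184,-.197)
out=[]
for n,(x,y,w,h) in(("top",(335,130,80,80)),("scene",(260,130,80,80))):
    c=robot.capture(n);pickle.dump(c,open(n+"4.pkl","wb"));out.append(cv2.resize(c["img"][y:y+h,x:x+w,::-1],(400,400),interpolation=cv2.INTER_CUBIC))
cv2.imwrite("pics/w6.png",np.hstack(out))
```

```text
t 25.1 p [ 0.6594 -0.1289  0.1928] yaw -0.1972 w 0.0618 F [ 4.6 -1.9  3.6] shift [1.1 0.2 8.8] turn -0.0002 j [-0.37  0.68  1.07  0.    1.39  1.4 ]
```

View pics/w6.png

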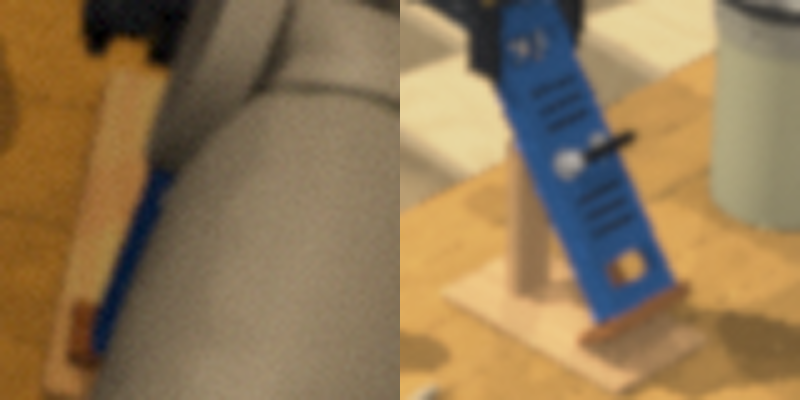

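The cover's lower end is at the ledge behind its lip and looks centred on it (cover bottom about (640,303), ledge middle about (636,313)). I'll ease the grip and push it in.

Request:
drive_tool([
  [[0,0,0],0],
  [[0,0,0],0],
  [[1,0,0.7],0],
  [[1,0,0.7],0],
  [[1,0,0.7],0],
  [[1,0,0.7],0],
  [[0,0,0],0],
  [[0,0,0],0],
], force=6)

```text
time: 26.0
ee_pos: [0.6631, -0.1297, 0.1892]
tcp_rot: [3.141, -0.001, -0.197]
wrist_force: [4.1, -1.6, 5.1]
width: 0.0616
```

```bash
python3 g.py .6604 -.1293 .184 -.197
```

```text
t 26.0 p [ 0.6631 -0.1297  0.1892] yaw -0.197 w 0.0616 F [ 4.1 -1.6  5.1] shift [-2.7  0.2  5.2] turn 0.0 j [-0.37  0.7   1.05 -0.    1.39  1.4 ]
```

Request:
drive_tool([
  [[1,0,0.7],0],
  [[1,0,0.7],0],
  [[1,0,0.7],0],
  [[0,0,0],0],
  [[0,0,0],0],
])

```text
time: 26.5
ee_pos: [0.6652, -0.13, 0.1869]
tcp_rot: [3.141, 0.002, -0.197]
wrist_force: [-2.3, -1.0, 7.2]
width: 0.0621
```

```bash
python3 g.py .6604 -.1293 .184 -.197
```

```text
t 26.5 p [ 0.6652 -0.13    0.1869] yaw -0.197 w 0.0621 F [-2.3 -1.   7.2] shift [-4.8  0.3  2.9] turn -0.0 j [-0.37  0.7   1.05 -0.    1.39  1.4 ]
```

Request:
drive_tool([
  [[0,0,0],0],
  [[0.5,0,0.5],0],
  [[-0.5,0,1],0],
  [[-0.5,0,1],0],
  [[-0.5,0,1],0],
  [[0,0,0],0],
  [[0,0,0],0],
], force=3)

```text
time: 27.2
ee_pos: [0.6648, -0.1299, 0.1831]
tcp_rot: [-3.142, 0.0, -0.197]
wrist_force: [1.7, -2.1, 2.0]
width: 0.0619
```

Run:
```python
from h import *
from rig import robot
import g
g.go(.6604,-.1293,.184,-.197)
out=[]
for n,(x,y,w,h) in(("top",(335,130,80,80)),("scene",(260,130,80,80))):
    c=robot.capture(n);pickle.dump(c,open(n+"5.pkl","wb"));out.append(cv2.resize(c["img"][y:y+h,x:x+w,::-1],(400,400),interpolation=cv2.INTER_CUBIC))
cv2.imwrite("pics/w7.png",np.hstack(out))
```

```text
t 27.2 p [ 0.6648 -0.1299  0.1831] yaw -0.1971 w 0.0619 F [ 1.7 -2.1  2. ] shift [-4.4  0.3 -0.9] turn -0.0001 j [-0.37  0.7   1.05 -0.    1.38  1.4 ]
```

View pics/w7.png

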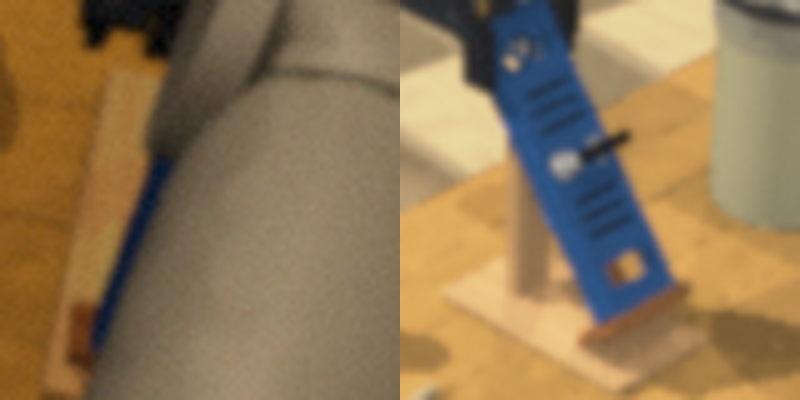

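Run:
```python
from h import *
s=pickle.load(open("scene5.pkl","rb"))
r=[.566,-.1105,-.197]
m=np.array([(-22,31,0),(-22,-31,0),(0,31,0),(-49.5,22,105),(-49.5,-22,105),(-22,31,210),(-22,-31,210),(-27,40,4),(-27,-40,4)])/1e3
for d in(0,.006):
    print(((proj(s,place(r,rb(m+[-d if 0 else 0,0,d])))-[260,130]+.5)*5+[400,0]).round(0).tolist())
```

```text
[[615.0, 328.0], [677.0, 293.0], [594.0, 333.0], [587.0, 169.0], [632.0, 146.0], [487.0, 34.0], [553.0, 5.0], [608.0, 327.0], [688.0, 281.0]]
[[611.0, 320.0], [673.0, 285.0], [591.0, 325.0], [583.0, 161.0], [629.0, 138.0], [484.0, 26.0], [550.0, -4.0], [604.0, 319.0], [684.0, 273.0]]
```

Request:
drive_tool([
  [[0,0,0],0],
  [[0,0,0],0],
  [[0,0,0],0],
  [[0,0,0],0],
  [[0,0,-5],0],
  [[0,0,-15],0],
  [[0,0,-30],0],
  [[0,0,-30],0],
  [[0,0,-30],0],
  [[0,0,0],0],
], claw=0)

```text
time: 28.3
ee_pos: [0.6656, -0.1301, 0.2986]
tcp_rot: [3.14, -0.008, -0.197]
wrist_force: [-0.0, 0.6, -0.3]
width: 0.0883
```

Request:
drive_tool([
  [[-20,-30,0],0],
  [[-30,-40,0],0],
  [[-30,-40,0],0],
  [[-30,-40,0],0],
  [[-30,-40,0],0],
  [[-30,-40,0],0],
  [[-20,-40,0],0],
  [[0,-40,0],0],
  [[0,-40,0],0],
  [[0,0,0],0],
])

```text
time: 29.3
ee_pos: [0.5465, 0.2543, 0.2923]
tcp_rot: [-3.141, 0.001, -0.193]
wrist_force: [-0.2, -0.1, -0.7]
width: 0.0881
```

Run:
```python
from h import *
from rig import robot
import g
g.go(.6604,-.1293,.184,-.197)
r=[.566,-.1105,-.197]
m=np.array([(-22,31,0),(-22,-31,0),(-22,-31,210),(-22,31,210)])/1e3
out=[]
for n,(x,y,w,h) in(("top",(335,130,80,80)),("scene",(260,130,80,80))):
    c=robot.capture(n);pickle.dump(c,open(n+"6.pkl","wb"));I=cv2.resize(c["img"][y:y+h,x:x+w,::-1],(400,400),interpolation=cv2.INTER_CUBIC)
    q=((proj(c,place(r,rb(m)))-[x,y]+.5)*5).round().astype(int);cv2.polylines(I,[q.reshape(-1,1,2)],True,(0,255,255),1);out.append(I)
    cv2.imwrite(f"{n}_full6.png",c["img"][...,::-1])
cv2.imwrite("pics/w8.png",np.hstack(out))
```

```text
t 29.3 p [0.5465 0.2543 0.2923] yaw -0.1927 w 0.0881 F [-0.2 -0.1 -0.7] shift [185.2 354.7 108.3] turn 0.0043 j [0.24 0.47 1.16 0.   1.52 2.  ]
```

View pics/w8.png

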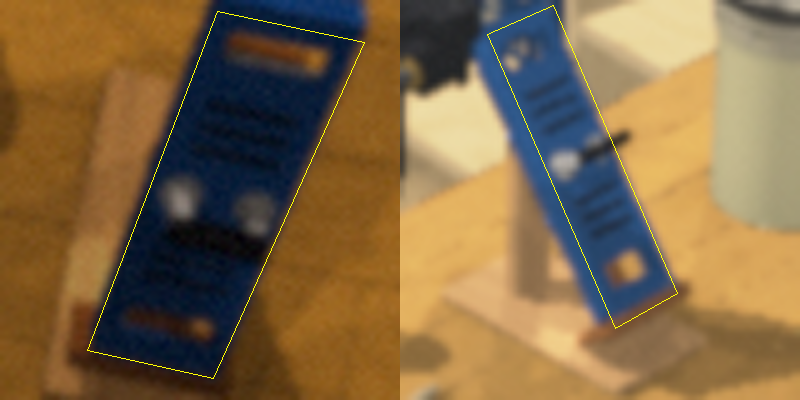

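Run:
```python
from h import *
from rig import robot
r=[.566,-.1105,-.197]
t6=pickle.load(open("top6.pkl","rb"));s6=pickle.load(open("scene6.pkl","rb"))
obs={"top":[(165,232),(270,252)],"scene":[(585,157),(630,137)]}
for d in(0,.004,.008):
    m=np.array([(-57,22,105),(-57,-22,105)])/1e3+[0,0,d]
    P=place(r,rb(m));print(d,((proj(t6,P)-[335,130]+.5)*5).round(0).tolist(),((proj(s6,P)-[260,130]+.5)*5+[400,0]).round(0).tolist())
t=robot.capture("top");s=robot.capture("scene")
# stability and undisturbed things
print("moved since release:",cv2.absdiff(s["img"],s6["img"])[130:210,260:340].max(), cv2.absdiff(t["img"],t6["img"])[130:210,335:415].max())
a=pickle.load(open("top0.pkl","rb"))["img"];
for nm,(x0,y0,x1,y1) in dict(bisque=(185,92,245,150),green=(248,98,295,145),jar=(302,95,335,130),brush=(260,158,322,175),spanner=(138,265,215,296)).items():
    A=cv2.cvtColor(a[y0:y1,x0:x1],6).astype(np.float32);B=cv2.cvtColor(t["img"][y0:y1,x0:x1],6).astype(np.float32)
    print(nm,np.round(cv2.phaseCorrelate(A,B),2),round(float(np.abs(A-B).mean()),1))
```

```text
0 [[164.0, 250.0], [262.0, 272.0]] [[594.0, 167.0], [640.0, 143.0]]
0.004 [[166.0, 244.0], [265.0, 265.0]] [[591.0, 161.0], [637.0, 138.0]]
0.008 [[169.0, 237.0], [268.0, 259.0]] [[589.0, 155.0], [635.0, 132.0]]
moved since release: 132 21Traceback (most recent call last):
  File "<stdin>", line 15, in <module>
    return _wrapfunc(a, 'round', decimals=decimals, out=out)
    return _wrapit(obj, method, *args, **kwds)
    conv = _array_converter(obj)
ValueError: setting an array element with a sequence. The requested array has an inhomogeneous shape after 1 dimensions. The detected shape was (2,) + inhomogeneous part.
```

Run:
```python
from h import *
from rig import robot
t6=pickle.load(open("top6.pkl","rb"));s6=pickle.load(open("scene6.pkl","rb"))
T=lambda u,v:np.array([u/5+335-.5,v/5+130-.5]);S=lambda u,v:np.array([(u-400)/5+260-.5,v/5+130-.5])
tu=np.array([T(278,53),T(168,325),T(217,242)]);su=np.array([S(525,50),S(628,266),S(608,147)])
# free pose: pos + pitch + yaw ; cover local: (-h,0,l) in rest_back-like frame
M=np.array([(-22,0,80),(-22,0,-80),(-54,0,0)])/1e3
def pts(p):
    a=p[4];c,s=np.cos(a),np.sin(a)
    Q=np.c_[M[:,0]*s+M[:,2]*c,M[:,1],-M[:,0]*c+M[:,2]*s]
    return place([p[0],p[1],p[3]],Q+[0,0,p[2]])
r=least_squares(lambda p:np.concatenate([(proj(t6,pts(p))-tu).ravel(),(proj(s6,pts(p))-su).ravel()]),[.625,-.12,.114,-.197,.96])
print(r.x.round(4),"tilt",np.degrees(r.x[4]).round(1),r.fun.reshape(-1,2).round(1).tolist())
t=robot.capture("top");a=pickle.load(open("top0.pkl","rb"))["img"]
for nm,(x0,y0,x1,y1) in dict(bisque=(185,92,245,150),green=(248,98,295,145),jar=(302,95,335,130),brush=(260,158,322,175),spanner=(138,265,215,296)).items():
    A=cv2.cvtColor(a[y0:y1,x0:x1],6).astype(np.float32);B=cv2.cvtColor(t["img"][y0:y1,x0:x1],6).astype(np.float32)
    print(nm,cv2.phaseCorrelate(A,B)[0],round(float(np.abs(A-B).mean()),1))
```

```text
[ 0.6291 -0.1234  0.1163 -0.2067  0.9017] tilt 51.7 [[-0.2, -0.1], [-0.1, -0.1], [0.2, -0.2], [0.4, -0.2], [0.4, 0.4], [-0.1, -0.1]]
bisque (-0.005431793761776049, 0.21786316481659895) 20.9
green (-0.04274800823232283, 0.05036850315194741) 2.6
jar (-0.03918128657370801, 0.06437971657052444) 2.6
brush (-0.35204447330470856, -0.19438752814229332) 8.2
spanner (0.028391196560384913, -0.2522194772594055) 22.7
```

Run:
```python
from h import *
t6=pickle.load(open("top6.pkl","rb"));s6=pickle.load(open("scene6.pkl","rb"))
def cen(c,x,y,w,h):
    I=c["img"][y:y+h,x:x+w].astype(float);m=np.clip(I[...,0]-I[...,2]+25,0,None)  # red minus blue
    b=np.percentile(m,30);m=np.clip(m-b,0,None);v,u=np.mgrid[y:y+h,x:x+w];return np.array([(u*m).sum(),(v*m).sum()])/m.sum()
# windows around slots (crop/5+offset)
w=[(t6,335+42,130+5,27,12),(t6,335+22,130+60,22,10),(s6,260+44-1,130+48,9,10)]
for a in w:print(cen(*a).round(2))
def pr(c,x,y,w,h):print((c["img"][y:y+h,x:x+w,0].astype(int)-c["img"][y:y+h,x:x+w,2]))
np.set_printoptions(linewidth=200)
print("top upper");pr(t6,377,133,28,15);print("top lower");pr(t6,355,189,25,12);print("sc upper");pr(s6,275,132,22,16);print("sc lower");pr(s6,298,176,16,16)
```

```text
[390.99 140.25]
[369.91 194.5 ]
[305.45 182.9 ]
top upper
[[-30 -45 -49 -47 -44 -49 -51 -46 -45 -44 -48 -51 -47 -49 -52 -51 -54 -54 -59 -59 -62 -67 -70 -73 -80 -80 -81 -82]
 [-41 -47 -50 -43 -50 -46 -41 -40 -48 -45 -45 -41 -46 -43 -47 -48 -51 -48 -45 -49 -56 -47 -56 -59 -62 -62 -68 -77]
 [-48 -45 -48 -44 -37 -32 -24 -32 -39 -36 -45 -40 -44 -46 -51 -47 -44 -47 -45 -49 -47 -44 -48 -46 -47 -50 -53 -57]
 [-50 -45 -45 -25  -6   7  10   0  -8 -13 -19 -28 -37 -35 -41 -42 -49 -44 -47 -47 -46 -45 -51 -50 -47 -44 -53 -52]
 [-52 -46 -38  -5  28  48  47  44  36  33  21   9   0  -6 -16 -24 -31 -32 -37 -45 -42 -52 -49 -45 -46 -48 -45 -44]
 [-52 -47 -26   7  46  62  68  69  67  67  64  54  50  41  31  20  16   4  -2 -16 -22 -33 -34 -38 -42 -48 -49 -44]
 [-46 -44 -25   6  31  46  56  60  70  77  82  80  73  71  69  68  68  58  41  35  31  20   8 -11 -29 -48 -46 -38]
 [-47 -39 -25   2  15  26  30  36  47  53  65  72  74  75  82  87  89  86  79  87  86  78  57  22 -18 -44 -42 -29]
 [-43 -39 -27  -8   2   6   9  15  21  26  32  38  44  56  65  67  75  77  88 102 111 104  83  33 -16 -47 -44 -17]
 [-49 -
[... 3778 characters left out ...]
  46 -11 -50 -60 -42  19  87]
 [-73 -65 -50 -22  12  55  93 111 111  76  15 -36 -60 -57 -14  59]
 [-74 -65 -38  11  45  72  98 113 116  95  37 -24 -57 -65 -39  30]
 [-76 -70 -43   7  45  68  87 105 107  86  34 -23 -60 -68 -59   0]
 [-80 -73 -59 -18  28  56  66  77  71  41  -7 -48 -68 -71 -65 -34]
 [-81 -78 -69 -42   3  26  19  12  -2 -25 -51 -66 -70 -68 -59 -40]
 [-80 -80 -73 -58 -30 -20 -37 -49 -57 -64 -67 -68 -65 -56 -35  -8]
 [-77 -81 -77 -69 -59 -58 -65 -68 -69 -68 -63 -56 -40 -17   7  34]
 [-72 -80 -78 -72 -69 -69 -69 -70 -67 -62 -44 -19   6  32  49  60]
 [-66 -79 -79 -74 -71 -68 -67 -63 -50 -32  -1  30  50  61  65  67]
 [-43 -74 -81 -76 -70 -65 -55 -36  -7  18  42  60  65  65  66  70]]
```

Run:
```python
from h import *
t6=pickle.load(open("top6.pkl","rb"));s6=pickle.load(open("scene6.pkl","rb"))
U=[];
for a,b in(((390.8,140.4),(284.0,140.0)),((369.3,194.7),(304.7,183.3))):
    r=least_squares(lambda X:np.concatenate([proj(t6,X)[0]-a,proj(s6,X)[0]-b]),[.62,-.12,.1]);U.append(r.x);print(r.x.round(4),r.fun.round(2))
d=U[0]-U[1];print("len",np.linalg.norm(d).round(4),"tilt",np.degrees(np.arctan2(d[2],np.hypot(*d[:2]))).round(2),"yaw",np.arctan2(d[1],d[0]).round(3))
o=np.array([.566,-.1105]);c,s=np.cos(-.197),np.sin(-.197)
for p in U+[np.array([.6525,-.1284,.1519]),np.array([.5845,-.1139,.0542])]:
    q=p[:2]-o;x=c*q[0]+s*q[1];y=-s*q[0]+c*q[1];z=p[2]-.028
    print("back-frame x,y,z mm",np.round([1e3*(x*s55-z*c55),1e3*y,1e3*(x*c55+z*s55)],1))
```

```text
[ 0.6625 -0.1327  0.1882] [-0.27 -0.53  0.91  0.14]
[ 0.5649 -0.1129  0.0639] [-0.3  -0.59  0.93  0.1 ]
len 0.1593 tilt 51.3 yaw -0.2
back-frame x,y,z mm [-10.8  -2.8 188. ]
back-frame x,y,z mm [-21.1  -2.5  29. ]
back-frame x,y,z mm [  1.3  -0.6 152.2]
back-frame x,y,z mm [ 0.4  0.3 32.2]
```

Run:
```python
from h import *
t6=pickle.load(open("top6.pkl","rb"));s6=pickle.load(open("scene6.pkl","rb"))
r=[.566,-.1105,-.197]
for d,x in((0,0),(4,0),(4,3)):
    m=np.array([(-22+x,0,185+d),(-22+x,0,25+d),(-54+x,0,105+d)])/1e3
    P=place(r,rb(m));print(d,x,proj(t6,P).round(1).tolist(),proj(s6,P).round(1).tolist())
print("obs top (390.8,140.4)(369.3,194.7)(377.9,177.9) scene (284,140)(304.7,183.3)(301.1,158.9)")
# dark handle pixels
for n,c,(x,y,w,h) in(("top",t6,(363,168,30,18)),("scene",s6,(292,150,18,18))):
    I=c["img"][y:y+h,x:x+w].sum(2).astype(int);print(n);print(I)
```

```text
0 0 [[388.7, 143.9], [367.5, 195.3], [377.1, 180.8]] [[286.7, 140.4], [305.8, 184.7], [302.3, 160.7]]
4 0 [[389.3, 142.5], [367.9, 194.1], [377.6, 179.5]] [[286.2, 139.3], [305.3, 183.6], [301.8, 159.6]]
4 3 [[389.3, 141.6], [368.0, 193.3], [377.6, 178.6]] [[285.7, 139.5], [304.7, 183.8], [301.2, 159.8]]
obs top (390.8,140.4)(369.3,194.7)(377.9,177.9) scene (284,140)(304.7,183.3)(301.1,158.9)
top
[[167  90  86 129 178 217 276 318 307 272 219 184 146 114  89  78  82  86
   99 106 115 137 140 137 145 127 115 106  96 104]
 [122  90  86 128 174 224 295 354 358 320 236 188 139 113  95  76  98  89
  109 122 154 172 184 183 179 178 131 108  97 130]
 [106  74  86 110 162 209 286 363 377 345 250 173 120 102  92  97  93  90
  113 141 169 190 209 212 201 189 157 139 123 140]
 [ 93  76  93  99 145 197 274 352 376 350 244 156  94  89  89  85  96  86
  122 156 156 180 206 208 210 198 181 139 132 166]
 [ 79  59  71  91 118 164 239 295 330 310 228 131  84  73  86  99  96  97
  127 155 172 179 200 215 212 192 190 141 150 189]
 [ 61  68  70  71 104 133 167 205 226 211 159 101  61  59  92  91  89  94
 
[... 2207 characters left out ...]
241 340 432 481 492 496]
 [296 293 285 255 242 247 229 203 167 136 179 281 360 436 470 489 501 500]
 [389 390 376 293 197 164 141 140 163 179 245 357 432 473 482 491 499 499]
 [487 492 475 358 211 140 147 192 230 238 256 333 429 485 497 503 505 504]
 [517 507 483 373 234 181 201 236 263 250 240 305 417 488 506 510 509 513]
 [476 465 429 346 250 227 228 234 240 231 235 278 385 474 506 514 514 515]
 [423 396 335 276 236 233 227 223 222 219 223 253 344 441 496 511 516 518]
 [365 348 290 245 224 222 218 211 218 214 214 232 296 394 481 505 513 516]
 [281 275 251 233 226 223 215 211 200 195 194 211 271 365 455 502 512 513]
 [233 233 235 244 232 222 208 192 179 176 195 224 261 325 423 494 512 514]]
```

```bash
python3 g.py .5896 -.1134 .2 -.197
```

```text
t 29.55 p [0.5471 0.2495 0.2934] yaw -0.1984 w 0.0879 F [0.8 0.9 0.6] shift [113.2 347.4  93.4] turn -0.0014 j [ 0.23  0.46  1.17 -0.    1.52  2.  ]
```

Request:
drive_tool([
  [[5,30,0],0],
  [[10,40,0],0],
  [[12,42,0],0],
  [[14,42,0],0],
  [[14,42,0],0],
  [[14,42,0],0],
  [[14,42,0],0],
  [[14,40,10],0],
  [[12,27,20],0],
  [[4,0,30],0],
  [[0,0,30],0],
  [[0,0,3],0],
  [[0,0,0],0],
  [[0,0,0],0],
], claw=255, force=10)

```text
time: 30.95
ee_pos: [0.5904, -0.1122, 0.2024]
tcp_rot: [3.141, -0.003, -0.197]
wrist_force: [0.2, -0.7, 0.2]
width: 0.0005
```

```bash
python3 g.py .5896 -.1134 .165 -.197
```

```text
t 30.95 p [ 0.5904 -0.1122  0.2024] yaw -0.1972 w 0.0005 F [ 0.2 -0.7  0.2] shift [-0.5  1.3 37.4] turn -0.0002 j [-0.38  0.51  1.32 -0.    1.3   1.39]
```

Request:
drive_tool([
  [[0,1,12],0],
  [[0,0,10],0],
  [[0,0,8],0],
  [[0,0,3],0],
  [[0,0,0],0],
  [[0,0,0],0],
])

```text
time: 31.55
ee_pos: [0.5899, -0.1128, 0.1676]
tcp_rot: [3.142, -0.0, -0.197]
wrist_force: [-0.6, -1.2, 0.3]
width: 0.0002
```

Request:
drive_tool([
  [[0,0,2],0],
  [[0,0,2],0],
  [[0,0,0],0],
  [[0,0,0],0],
])

```text
time: 31.95
ee_pos: [0.5902, -0.113, 0.1646]
tcp_rot: [3.141, -0.002, -0.197]
wrist_force: [-0.9, 0.2, 6.9]
width: 0.0002
```

Request:
drive_tool([
  [[0,0,2],0],
  [[0,0,0],0],
  [[0,0,0],0],
])

```text
time: 32.25
ee_pos: [0.5904, -0.1129, 0.164]
tcp_rot: [3.141, -0.004, -0.197]
wrist_force: [-4.8, 0.9, 15.1]
width: 0.0002
```

Touching the handle from above meets it about 6 mm higher than a seated cover would be, and the slots put the tilt at about 51.5°. Both suggest the lower end is standing on the lip. I'll take the cover again and reseat it.

Request:
drive_tool([
  [[0,0,-10],0],
  [[0,0,-30],0],
  [[0,0,-40],0],
  [[0,0,-40],0],
  [[20,0,-15],0],
  [[30,0,0],0],
  [[26,0,0],0],
  [[0,0,0],0],
  [[0,0,0],0],
], claw=0)

```text
time: 33.15
ee_pos: [0.6641, -0.1276, 0.2958]
tcp_rot: [-3.141, 0.001, -0.197]
wrist_force: [-0.6, -1.1, -0.4]
width: 0.0704
```

```bash
python3 g.py .6648 -.1299 .1835 -.197
```

```text
t 33.15 p [ 0.6641 -0.1276  0.2958] yaw -0.1969 w 0.0704 F [-0.6 -1.1 -0.4] shift [  1.1   2.1 112.3] turn 0.0001 j [-0.36  0.65  0.85 -0.    1.64  1.41]
```

Request:
drive_tool([
  [[1,2,0],0],
  [[0,0,0],0],
  [[0,0,25],0],
  [[0,0,30],0],
  [[0,0,30],0],
  [[0,0,20],0],
  [[0,0,6],0],
  [[0,0,0],0],
  [[0,0,0],0],
])

```text
time: 34.05
ee_pos: [0.6652, -0.13, 0.1871]
tcp_rot: [3.141, -0.002, -0.197]
wrist_force: [-0.0, 0.8, 0.4]
width: 0.0882
```

Request:
drive_tool([
  [[0,0,0],0],
  [[0,0,0],0],
  [[0,0,0],0],
  [[0,0,0],0],
  [[0,0,0],0],
  [[0,0,0],0],
], claw=255, force=15)

```text
time: 34.65
ee_pos: [0.665, -0.1299, 0.1857]
tcp_rot: [3.142, -0.0, -0.197]
wrist_force: [-0.8, 0.8, 2.3]
width: 0.0615
```

```bash
python3 g.py .6648 -.1299 .1835 -.197
```

```text
t 34.65 p [ 0.665  -0.1299  0.1857] yaw -0.197 w 0.0615 F [-0.8  0.8  2.3] shift [-0.1  0.   2.2] turn -0.0 j [-0.37  0.7   1.05  0.    1.39  1.4 ]
```

Request:
drive_tool([
  [[0,0,-4],0],
  [[2,0,-5],0],
  [[3,0,-5],0],
  [[3,0,-4],0],
  [[0,0,0],0],
  [[0,0,0],0],
])

```text
time: 35.25
ee_pos: [0.6727, -0.1314, 0.2032]
tcp_rot: [-3.142, 0.0, -0.197]
wrist_force: [-0.6, 0.9, -1.6]
width: 0.0617
```

```bash
cat > slot.py <<'E'
from h import *
from rig import robot
import g
g.go(.6648,-.1299,.1835,-.197)
c=robot.capture("scene");pickle.dump(c,open("sl.pkl","wb"));x,y,w,h=290,160,34,36
I=c["img"][y:y+h,x:x+w].astype(int);D=((I[...,0]-I[...,2])>5).astype(np.uint8)
n,L,st,ce=cv2.connectedComponentsWithStats(D)
for i in range(1,n):
    if 15<st[i,4]<80:print("slot",(ce[i]+[x,y]).round(2),st[i])
o=robot.get_obs();piv=np.array(o["ee_pos"])+[0,0,.002]
for th in(49,52,55,58,62):
    Ry=R.from_euler("zy",[-.197,-np.radians(th)]).as_matrix()
    print(th,proj(c,np.array([piv+Ry@np.array([l,0,hh-.012]) for l,hh in((-.16,.022),(-.08,.0525))])).round(1).tolist())
E
python3 slot.py
```

```text
t 35.25 p [ 0.6727 -0.1314  0.2032] yaw -0.197 w 0.0617 F [-0.6  0.9 -1.6] shift [-8.1  0.1 19.7] turn -0.0 j [-0.36  0.71  0.99  0.    1.44  1.4 ]
slot [302.92 177.97] [10 15  7  7 37]
49 [[304.7, 177.8], [300.6, 152.3]]
52 [[303.1, 178.7], [300.1, 153.3]]
55 [[301.4, 179.5], [299.5, 154.2]]
58 [[299.6, 180.2], [298.9, 155.1]]
62 [[297.3, 181.0], [297.9, 156.2]]
```

Request:
drive_tool([
  [[0,0,0],0],
  [[0,0,0],0],
  [[0,0,0],0],
  [[0,0,0],0],
], force=4)

```text
time: 35.7
ee_pos: [0.6726, -0.1314, 0.2034]
tcp_rot: [-3.142, 0.0, -0.197]
wrist_force: [-1.1, 1.0, -1.6]
width: 0.0619
```

```bash
python3 slot.py
```

```text
t 35.7 p [ 0.6726 -0.1314  0.2034] yaw -0.1971 w 0.0619 F [-1.1  1.  -1.6] shift [-8.   0.  19.9] turn -0.0001 j [-0.36  0.71  0.99 -0.    1.44  1.4 ]
slot [301.68 178.56] [ 8 16  8  6 34]
49 [[304.7, 177.7], [300.6, 152.2]]
52 [[303.1, 178.6], [300.1, 153.2]]
55 [[301.4, 179.4], [299.5, 154.1]]
58 [[299.6, 180.1], [298.9, 155.0]]
62 [[297.3, 180.9], [297.9, 156.2]]
```

Request:
drive_tool([
  [[0,0,0],0],
  [[0,0,0],0],
  [[0,0,0],0],
  [[0,0,0],0],
], force=3)

```text
time: 36.15
ee_pos: [0.6727, -0.1315, 0.2034]
tcp_rot: [3.142, -0.0, -0.197]
wrist_force: [-0.1, -0.8, -2.1]
width: 0.0621
```

```bash
python3 slot.py
```

```text
t 36.15 p [ 0.6727 -0.1315  0.2034] yaw -0.1971 w 0.0621 F [-0.1 -0.8 -2.1] shift [-8.1  0.  19.9] turn -0.0001 j [-0.36  0.71  0.99 -0.    1.44  1.4 ]
slot [301.68 178.56] [ 8 16  8  6 34]
49 [[304.7, 177.7], [300.6, 152.2]]
52 [[303.0, 178.6], [300.0, 153.2]]
55 [[301.4, 179.4], [299.5, 154.1]]
58 [[299.6, 180.1], [298.8, 155.0]]
62 [[297.2, 180.9], [297.9, 156.1]]
```

Request:
drive_tool([
  [[-2,0,3.3],0],
  [[-2,0,3.3],0],
  [[-2,0,3.3],0],
  [[-2,0,3.3],0],
  [[0,0,0],0],
  [[0,0,0],0],
])

```text
time: 36.8
ee_pos: [0.6648, -0.1298, 0.1901]
tcp_rot: [-3.142, 0.0, -0.197]
wrist_force: [-0.5, -0.2, -1.8]
width: 0.062
```

```bash
python3 slot.py
```

```text
t 36.8 p [ 0.6648 -0.1298  0.1901] yaw -0.197 w 0.062 F [-0.5 -0.2 -1.8] shift [0.  0.1 6.6] turn -0.0 j [-0.37  0.7   1.05  0.    1.4   1.4 ]
slot [303.21 182.94] [10 20  7  7 33]
49 [[306.3, 182.0], [302.2, 156.6]]
52 [[304.7, 182.9], [301.7, 157.6]]
55 [[303.0, 183.7], [301.1, 158.5]]
58 [[301.3, 184.4], [300.5, 159.4]]
62 [[298.9, 185.1], [299.6, 160.5]]
```

Request:
drive_tool([
  [[-1.5,0,2.5],0],
  [[-1.5,0,2.5],0],
  [[-1.5,0,2.5],0],
  [[0,0,0],0],
  [[0,0,0],0],
])

```text
time: 37.35
ee_pos: [0.6606, -0.1292, 0.183]
tcp_rot: [3.141, -0.001, -0.197]
wrist_force: [1.2, -1.6, 0.5]
width: 0.0619
```

```bash
python3 slot.py
```

```text
t 37.35 p [ 0.6606 -0.1292  0.183 ] yaw -0.1971 w 0.0619 F [ 1.2 -1.6  0.5] shift [ 4.2 -0.1 -0.5] turn -0.0001 j [-0.37  0.69  1.07 -0.    1.37  1.4 ]
slot [292.35 189.37] [ 0 19  9 17 78]
slot [304.16 184.59] [11 22  7  6 32]
49 [[307.2, 184.4], [303.2, 159.0]]
52 [[305.6, 185.3], [302.6, 160.0]]
55 [[303.9, 186.0], [302.1, 160.9]]
58 [[302.2, 186.7], [301.4, 161.8]]
62 [[299.8, 187.4], [300.5, 162.9]]
```

Request:
drive_tool([
  [[-0.5,0,1.5],0],
  [[0.5,0,1],0],
  [[0,0,0],0],
  [[0,0,0],0],
])

```text
time: 37.8
ee_pos: [0.6604, -0.1291, 0.1804]
tcp_rot: [3.141, -0.0, -0.197]
wrist_force: [0.2, -1.7, 4.9]
width: 0.0618
```

Request:
drive_tool([
  [[0,0,0],0],
  [[0,0,0],0],
  [[0,0,0],0],
  [[0,0,0],0],
  [[0,0,-5],0],
  [[0,0,-15],0],
  [[0,0,-30],0],
  [[0,0,-30],0],
  [[0,0,-30],0],
  [[0,0,0],0],
], claw=0)

```text
time: 38.8
ee_pos: [0.6613, -0.1292, 0.2953]
tcp_rot: [3.14, -0.008, -0.197]
wrist_force: [0.2, 1.3, -0.3]
width: 0.0882
```

Request:
drive_tool([
  [[-10,-30,0],0],
  [[-20,-40,0],0],
  [[-20,-40,0],0],
  [[-20,-40,0],0],
  [[-20,-40,0],0],
  [[-20,-40,0],0],
  [[-20,-40,0],0],
  [[0,-40,0],0],
  [[0,-30,0],0],
  [[0,0,0],0],
  [[0,0,0],0],
])

```text
time: 39.9
ee_pos: [0.5993, 0.2301, 0.2895]
tcp_rot: [3.141, 0.001, -0.196]
wrist_force: [-0.5, -1.1, 0.9]
width: 0.0883
```

Run:
```python
from h import *
from rig import robot
t=robot.capture("top");s=robot.capture("scene");pickle.dump((t,s),open("fin.pkl","wb"))
def slot(c,x,y,w,h,lo,thr):
    I=c["img"][y:y+h,x:x+w].astype(int);n,L,st,ce=cv2.connectedComponentsWithStats(((I[...,0]-I[...,2])>thr).astype(np.uint8))
    return [((ce[i]+[x,y]).round(1).tolist(),st[i].tolist()) for i in range(1,n) if lo<st[i,4]<160]
print("t up",slot(t,374,132,32,18,30,0));print("t low",slot(t,356,186,26,16,20,0));print("s low",slot(s,290,160,34,36,15,5));print("s up",slot(s,272,130,22,22,8,-15))
r=[.566,-.1105,-.197];m=np.array([(-22,0,185),(-22,0,25)])/1e3;P=place(r,rb(m));print("pred",proj(t,P).round(1).tolist(),proj(s,P).round(1).tolist())
a=pickle.load(open("top0.pkl","rb"))["img"]
o=robot.get_obs();print(o["time"],o["ee_pos"])
```

```text
t up [([390.1, 141.9], [6, 6, 21, 8, 100])]
t low [([369.4, 193.3], [4, 5, 18, 6, 52])]
s low [([292.3, 189.2], [0, 18, 9, 18, 78]), ([304.1, 184.6], [11, 21, 7, 7, 34])]
s up [([274.8, 141.4], [0, 0, 8, 22, 102]), ([292.6, 134.4], [20, 0, 2, 11, 19]), ([283.2, 141.9], [9, 9, 5, 6, 21])]
pred [[388.7, 143.9], [367.5, 195.3]] [[286.7, 140.4], [305.8, 184.7]]
40.0 [0.59949642 0.2289347  0.29000467]
```

The slot spacing in the top view is now 51.4 rows, which is what a cover flat at 55° should show. I'll hand it in.

```bash
python3 -c "
from rig import robot
print(robot.job_done())"
```

```text
the job is handed in; nothing more can be done
None
```

I loosened both thumbscrews, laid the cover flat beside the box, leaned it on the wooden rest with the handle facing out, and handed the job in at about 40 s.

- **Screws:** I turned each one anticlockwise until it slipped at its stop. The picture then showed both wings in line with the slots.
- **Cover on the table:** I lifted it straight up by the handle, laid it down handle up and let go. Then I took it again by its long sides.
- **First lean was wrong:** The handle sat about 6 mm too high and the tilt measured about 51.5°, so I judged the lower end was standing on the lip. I took it again, let it swing back against the rest and lowered it until the ledge took the weight.
- **Last checks:** The slot spacing in the top view matched a cover lying flat at 55°. The lower slot in the scene view sat at its seated height, 1.7 pixels to one side.

**Unsure points:**
- The cover's image position is about 2 pixels off what I predicted, roughly 4 mm. I put most of this down to calibration and my estimate of the rest's position.
- Sideways centring is probably within 2–3 mm. Two estimates, both taken before the reseat, disagreed on which way it is off.
- The green bowl and the jar had not moved in a before-and-after comparison. The same check could not settle the bisque bowl, brush and spanner, I think because the arm was partly in view. No force reading suggested the arm touched them.

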